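# Open the winder's guard and let its drum run back

### The arm

A 6-joint arm with a two-finger parallel gripper is mounted at the origin on a cart in front of the work surface, level with it; the furniture and walls round the work are solid. World frame = base frame: x ahead of the robot, y to its left, z up, the work surface at z = 0. Lengths are in m, angles in rad, forces in N, time in s.
With the tool pointing down it reaches from about 0.3 to 0.825 m from the base axis. Payload 5.4 kg.
Tool frame: the origin (TCP) lies at the very end of the fingers, on their centre line; the grasp point (between the pads) lies 19 mm behind it; z points along the fingers, y is the line along which they close (so a half turn about z gives the same grasp; the last joint's range is limited). The gripper opens to 92 mm and grips with 3 to 60 N. Pads are 20 mm wide; open, the fingers measure 128 mm over their backs; the gripper's body (75 mm by 189 mm) begins 69 mm behind the grasp point.
Start: joints at [-1.413, 0.158, 1.597, -0, 1.386, -0.21], TCP at [0.207, -0.537, 0.215] pointing down, gripper open.
Joint ranges: [-2.91, 2.91], [-0.94, 2.29], [0.18, 2.7], [-1.29, 4.43], [0.17, 2.64], [-3, 3]. Speed limits (rad/s): [2.57, 2.57, 3.14, 3.14, 3.14, 3.14].

### API

Orientations are given as a rotation vector (axis times angle).
In Python, from workcell import bot gives the robot as it stands. Calls block until the motion is done:
- bot.goto(position, orientation): joint-space move of the TCP to a pose.
- bot.line_to(position, rot=None, max_speed=0.15): straight line of the TCP; rot=None keeps the orientation; max_speed is the mean speed in m/s.
- bot.set_joints(angles): joint-space move.
- bot.set_gripper(opening, newtons=None): opening from 0.0 (shut) to 1.0 (fully open); newtons is the grip in N (None keeps the last); returns when the fingers have stopped.
- bot.hold(seconds).
- bot.inverse_kinematics(position, orientation): joint angles nearest the present ones, or None.
- bot.read_camera(name): name is "side" or "top" or "wrist"; returns a dict with "pixels" (400x640x3 uint8, blue, green, red), "fx", "fy", "cx", "cy" (pixels), "k1" (the pictures are not rectified: a ray, as slopes to the right and down, at radius r is drawn at 1 + k1 r^2 times it, then the intrinsics apply), "R" (3x3) and "t" (3): a world point X has camera coordinates R X + t. Camera axes: x right, y down, z forward; pixel columns grow to the right and rows downward; lengths in m; the calibration is good to about 2 mm. A picture is of the moment at which its call begins. There is no depth.
A pose or a line that the arm cannot do raises bot.MotionError and nothing moves.
- bot.job_done(): hands the job in; it is judged then, once.
Readings, each from a call of its own:
- bot.current_clock(): time.
- bot.current_joints(): joint angles.
- bot.current_joint_vel(): joint speeds.
- bot.current_effort(): joint torques, N m.
- bot.current_ee_pos(): TCP position.
- bot.current_tool_rot(): TCP orientation.
- bot.current_contact_force(): force on the tool from outside, world axes, zero at the start.
- bot.current_ft_torque(): the same for the moment, N m.
- bot.current_opening(): opening from 0.0 (shut) to 1.0 (fully open).
- bot.current_grip_force(): force on a finger pad.
Only numpy, scipy, OpenCV 4.12 (cv2) and the standard library are available. Lean on these libraries where they do the work, as an engineer would, in place of code of your own. Each camera call takes 0.05 s, during which the arm holds its last target. There are 200 camera calls.

### The job

The spring-wound drum in the grey winder has to be let down: stand the pink ink bottle that is in front of it upright on the magazine that lies on the desk, out of the way of the guard, then turn the brass key its full quarter turn clockwise and swing the yellow guard panel all the way open towards you. Lift the red-tabbed pawl clear of the toothed wheel until the drum has run fully back, then let the pawl drop home between the teeth. Leave the black and ochre ink bottles, the enamel cup and the tape roll standing where they are.

Things in the scene. Friction and masses are not known exactly. Their poses are not given: they have to be found in the camera images.
- winder: grey steel bench winder, 150 deep (x) x 262 wide (y) mm, fixed. Origin: centre of its underside on the desk; x to its back, y to its left, z up. Front wall (outer face x -74) 74 high, back wall (x 66 to 74) 153 high, side walls' inner faces at y -121 and +121; open on top under the sloping yellow guard. Inside are the drum, toothed wheel, pawl and, at y +95, a white spring plunger under the guard
- key_grip (a point): middle of the brass key's flat wing (30 wide x 8 thick x 26 high mm; its top 10 beyond this point, the guard's face 26 below). z: out of the guard along the key's axis, tilted 32 degrees from vertical towards the winder's front while the guard is shut; x: along the wing's width; y: across its thickness. Turns with the key, which is captive in the latch
- latch_key (a joint): turn of the key, rad: 0 locked (wing pointing up the slope), positive clockwise seen from outside, 1.57 at its stop. Light friction (about 0.05 N m); it stays where left. The cam behind the guard lets go at about 1.1
- guard_panel (a joint): opening of the yellow guard (4 mm plate, 155 from hinge to free edge), rad: 0 shut, 2.85 fully open. Hinged along its lower front edge; swings up, over and down to the winder's front, damped. Unlocked and released, the plunger holds it ajar at about 0.3; past 1.0 (upright) it sinks by itself to 2.85, sticking out in front, its edge 37 above the desk: that space must be clear
- panel_hinge (a point): middle of the hinge line, at winder x -65, y 0, z 80 mm; axes as the winder's
- panel_edge (a point): middle of the guard's free (upper, back) edge, on its inner face; x up the slope away from the hinge, z out of the guard. Ajar at 0.3 rad it lies near winder x 36, z 197 mm, so that a finger fits down behind it, above the back wall (153 high), and can draw it to the front
- drum (a joint): turn of the drum (axis along winder y at x 0, z 50 mm; radius 24; wheel at y -55, radius 40 over its 8 teeth), rad: 0 fully run back at its stop (red stripe on top), about 2.2 held by the pawl, positive wound. A spring of about 0.06 N m turns it back, in about 2 s once the pawl is clear
- pawl (a joint): lift of the pawl, rad: 0 home between the teeth, 0.75 at its upper stop; the nose is clear of the teeth from about 0.36. A light spring and its weight drop it (about 1 N at the tab)
- pawl_tab (a point): grasp point in the pawl's red tab (16 along x, 12 thick along y, 32 high mm; the top is 10 above this point, at winder x 35, y -55, z 118 when home). The tab stands up inside the housing; axes as the winder's, turning with the pawl about its pivot
- pawl_pivot (a point): the pawl's pivot, at winder x -50, y -55, z 78 mm; axis along the winder's y; lifting swings the tab up and towards the front
- ink_rose: ink bottle with pink body and black cap, 31 diameter x 88 high mm, 55 g, stands on the desk in front of the winder. Origin: centre of its underside; z up
- magazine: closed magazine lying flat on the wooden desk, yellow, red and white cover, 170 (x) x 120 (y) x 5 high mm, fixed. Origin: centre of its underside. It lies in front, either to the left or to the right of the winder; a round white palette lies on the other side (other magazines are on the side table)
- ink_black: ink bottle with black body and cap, 31 diameter x 88 high mm, stands close to the winder's left side wall; a bystander. Origin: centre of its underside
- ink_ochre: ink bottle with ochre yellow body and black cap, 31 diameter x 88 high mm, stands close to the winder's right side wall; a bystander. Origin: centre of its underside
- water_cup: pale grey enamel cup, 74 diameter x 62 high mm, a bystander at the back left. Origin: centre of its underside
- tape_roll: roll of tape lying flat, 100 diameter x 25 high mm, a bystander on the right. Origin: centre of its underside
Mind the look-alikes: they are no part of the job. Leave any blue or green look-alike of the ink_rose alone.

How it is judged:
By the outcome, as a careful person would: the job done as asked, in the order asked, and still so for the second after the job is handed in, with the robot touching nothing.
It also fails if it takes over 72 s, if anything falls off the work surface, if the arm or the gripper's body presses on something with over 40 N, if the wrist force passes 120 N, or if a joint passes its speed limit or range.

## Working session

There is one attempt and no reset: what is moved stays moved. The work goes in short steps, each a Python script; the robot and the scene stay as the last script left them, time stands still between calls to the robot, and variables do not carry over. Pictures are saved under pics/ and viewed, at most 10 in all, crops included, and the job is handed in when it is done.

```bash
ls; mkdir -p pics; python3 - <<'E'
from workcell import bot
import cv2,pickle
d={}
for n in("side","top"):
    c=bot.read_camera(n);d[n]=c;cv2.imwrite(f"pics/{n}0.png",c["pixels"])
    print(n,c["fx"],c["cx"],c["cy"],c["k1"],c["R"],c["t"])
pickle.dump(d,open("cam0.pkl","wb"))
print(bot.current_clock(),bot.current_tool_rot())
E
```

```text
pics
side 382.86824577563675 328.0794959032487 200.23569269644375 -0.02489628372191441 [[ 0.99854216  0.04754477 -0.02555489]
 [ 0.00273463 -0.51738891 -0.85574601]
 [-0.05390807  0.85442859 -0.51676466]] [-0.5817706   0.10701803  1.17756035]
top 506.43835340993536 325.9517345171508 199.9542931548107 -0.0827134698840611 [[-0.19253153 -0.98126068 -0.00768695]
 [-0.95452093  0.18909072 -0.23050919]
 [ 0.22764314 -0.03704293 -0.97303979]] [0.11003644 0.57385547 1.62659404]
0.1 [-3.08692385e+00 -5.74133321e-01 -1.17343338e-04]
```

View pics/side0.png

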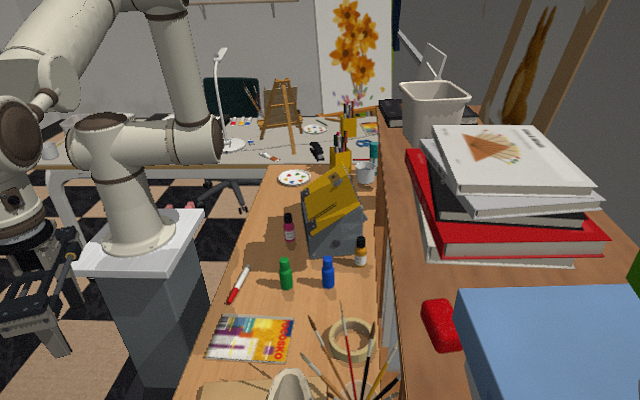

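View pics/top0.png

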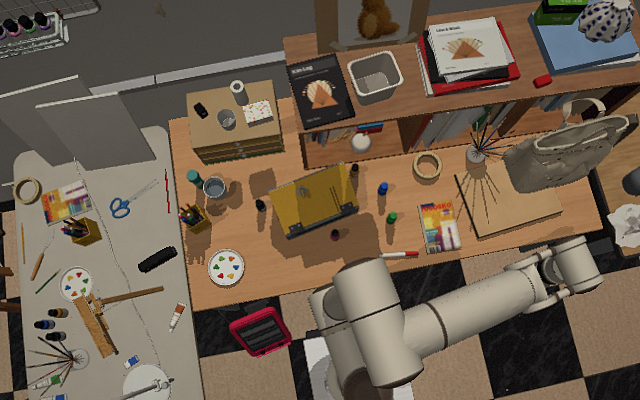

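Both views show the winder, with the magazine on its right (top ~(438,228)), pink bottle at top (335,235), black (261,205), ochre (354,168), and blue and green look-alikes. I'll take enlarged crops next.

```bash
python3 - <<'E'
import cv2
a=cv2.imread("pics/top0.png")[150:260,250:410];cv2.imwrite("pics/topc.png",cv2.resize(a,None,fx=5,fy=5,interpolation=cv2.INTER_CUBIC))
a=cv2.imread("pics/side0.png")[160:270,260:390];cv2.imwrite("pics/sidec.png",cv2.resize(a,None,fx=5,fy=5,interpolation=cv2.INTER_CUBIC))
E
```

```text
(no output)
```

View pics/topc.png

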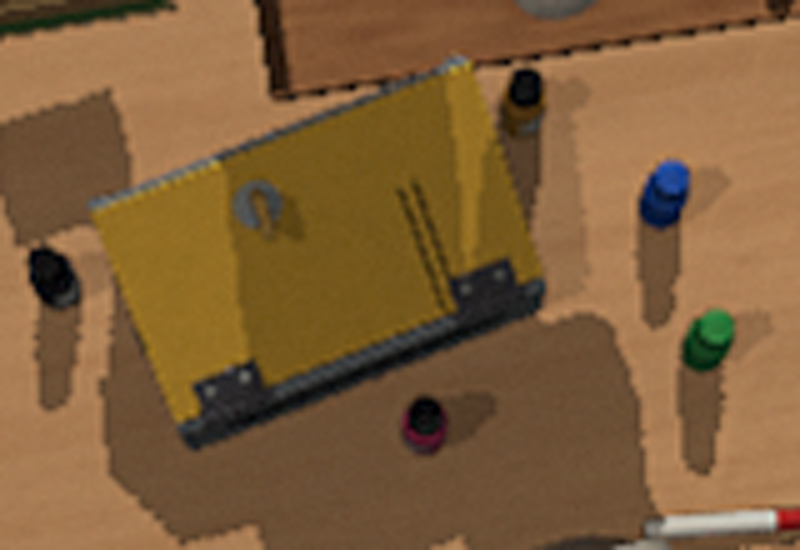

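View pics/sidec.png

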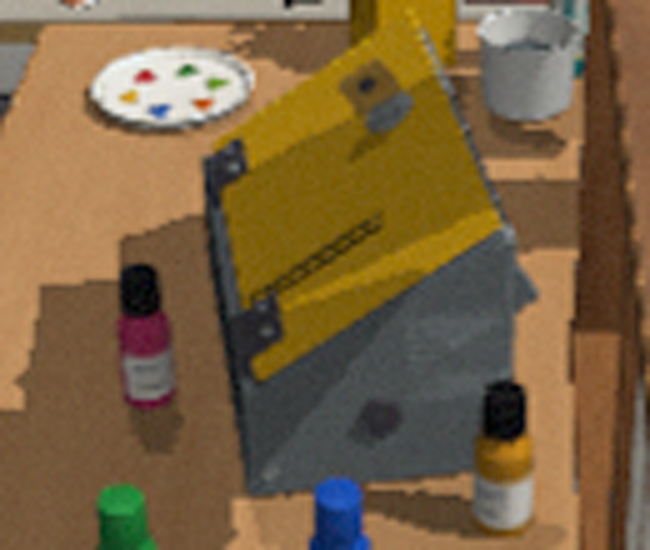

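```bash
cat > h.py <<'E'
import numpy as np,pickle
from scipy.optimize import least_squares
from scipy.spatial.transform import Rotation as Ro
def proj(c,X):
    p=np.asarray(X)@np.array(c["R"]).T+c["t"];s=p[...,:2]/p[...,2:]
    s=s*(1+c["k1"]*(s**2).sum(-1,keepdims=True))
    return s*[c["fx"],c["fy"]]+[c["cx"],c["cy"]]
def tri(obs,x0=(.55,0,.1)):
    r=least_squares(lambda X:np.concatenate([proj(c,X)-u for c,u in obs]),x0);return r.x,r.fun
def onz(c,u,z):
    r=least_squares(lambda p:proj(c,[*p,z])-u,[.55,0]);return r.x
E
python3 - <<'E'
from h import *
d=pickle.load(open("cam0.pkl","rb"));S,T=d["side"],d["top"]
def P(u,s):return (np.array(u)/5+([260,160] if s is S else [250,150]))
def wp(q,L):
    L=np.atleast_2d(L);R=Ro.from_euler('z',q[2]).as_matrix();return L@R.T+[q[0],q[1],0]
obs=[(T,(92,205),(.066,1,.163)),(T,(465,60),(.066,-1,.163)),(T,(543,287),(-.074,-2,.074)),(T,(192,448),(-.074,2,.074)),
(S,(510,230),(.066,-1,.163)),(S,(413,8),(.066,1,.163)),(S,(248,492),(-.074,-2,0)),(S,(207,155),(-.074,2,.08))]
def f(q):
    o=[]
    for c,u,L in obs:
        L=np.array(L);L[1]*= q[3] if abs(L[1])==1 else .131/2
        o.append(proj(c,wp(q,L)[0])-P(u,c))
    return np.concatenate(o)
r=least_squares(f,[.6,.1,-.2,.125]);print("winder",r.x);print(r.fun.reshape(-1,2).round(1))
q=r.x
k,e=tri([(S,P((368,88),S)),(T,P((262,207),T))]);
Rz=Ro.from_euler('z',q[2]).as_matrix()
print("key",k,e.round(1),"local",Rz.T@(k-[q[0],q[1],0]))
rt,e=tri([(S,P((140,270),S)),(T,P((427,410),T))]);print("rose top",rt,e)
print("rose z.088 from top",onz(T,P((428,412),T),.088),"side mid",onz(S,P((146,338),S),.044))
rl=onz(T,P((428,412),T),.088);print("rose local",Rz.T@([rl[0]-q[0],rl[1]-q[1],0]))
for n,u in(("black",(45,265)),("ochre",(525,85)),("blue",(673,175)),("green",(717,325))):
    print(n,onz(T,P(u,T),.088))
for u in((419,203),(452,205),(462,252),(425,254)):print("mag",onz(T,u,.005))
for u in((225,313),(294,318),(288,363),(205,359)):print("magS",onz(S,u,.005))
print("pen",onz(T,(382,255),.005),onz(T,(418,253),.005))
E
```

```text
winder [0.58460978 0.03426883 0.20170988 0.1300938 ]
[[-0.1  0.9]
 [ 0.8 -0.5]
 [ 1.3 -0.7]
 [-1.8 -2.8]
 [-1.2 -1.6]
 [-0.4  0.2]
 [ 0.6  1.6]
 [-1.7 -2.1]]
key [0.6014274  0.06801742 0.16376837] [ 0.6 -0.2  0.2  0.6] local [0.02323801 0.02969502 0.16376837]
rose top [ 0.46951576 -0.01152827  0.0871524 ] [-0.2806823   0.07789512 -0.15190541 -0.29558409]
rose z.088 from top [ 0.46690327 -0.01216394] side mid [ 0.47119276 -0.01745808]
rose local [-0.12462262 -0.02190948  0.        ]
black [0.61236821 0.21693085]
ochre [ 0.67207578 -0.11975722]
blue [ 0.59175672 -0.20354255]
green [ 0.48668667 -0.20963073]
mag [ 0.5254808  -0.32020083]
mag [ 0.49612089 -0.4316036 ]
mag [ 0.33015631 -0.42481744]
mag [ 0.34854839 -0.29896167]
magS [ 0.35609801 -0.30914759]
magS [ 0.51986109 -0.31955363]
magS [ 0.52209909 -0.43714965]
magS [ 0.34869824 -0.43366161]
pen [ 0.37391918 -0.1548078 ] [ 0.35656533 -0.2763494 ]
```

```bash
cat >> h.py <<'E'
def down(yaw):  # tool down, tool y along direction (cos,sin)(yaw+90deg)
    y=np.array([-np.sin(yaw),np.cos(yaw),0]);z=np.array([0,0,-1.]);return frame(y,z)
def frame(y,z):
    return Ro.from_matrix(np.column_stack([np.cross(y,z),y,z])).as_rotvec()
E
python3 - <<'E'
from h import *
from workcell import bot
cands=[down(.2),down(.2+np.pi)]
qs=[bot.inverse_kinematics([.469,-.0135,.2],r) for r in cands];print(qs)
best=min((i for i in(0,1) if qs[i] is not None),key=lambda i:abs(qs[i][5]));r=cands[best]
bot.goto([.469,-.0135,.19],r);print(bot.current_clock())
import cv2
c=bot.read_camera("wrist");cv2.imwrite("pics/w1.png",c["pixels"]);pickle.dump(c,open("w1.pkl","wb"))
bot.line_to([.469,-.0135,.022],max_speed=.15)
bot.set_gripper(0,15);print(bot.current_opening()*92,bot.current_grip_force())
bot.line_to([.469,-.0135,.16],max_speed=.2)
print(bot.current_opening()*92,bot.current_clock())
bot.goto([.432,-.372,.16],r)
bot.line_to([.432,-.372,.035],max_speed=.2)
bot.line_to([.432,-.372,.0275],max_speed=.03)
print(bot.current_contact_force(),bot.current_ee_pos())
bot.set_gripper(.7);bot.line_to([.432,-.372,.16],max_speed=.2)
print(bot.current_clock(),bot.current_joints())
for n in("side","top"):
    c=bot.read_camera(n);cv2.imwrite(f"pics/{n}1.png",c["pixels"])
E
```

```text
[array([-0.28718754, -0.1110277 ,  1.90060742,  0.        ,  1.35201293,
       -2.05798386]), array([-0.28718754, -0.1110277 ,  1.90060742,  0.        ,  1.35201293,
        1.08360879])]
2.2
30.551662919093502 14.999810457229614
31.218235825195244 5.3
[0.32362381 0.35140967 0.03792397] [ 0.43197997 -0.37202724  0.02760447]
9.2917 [-9.22843494e-01  1.93193219e-01  1.67099498e+00 -4.49061580e-05
  1.27965901e+00  4.47944031e-01]
```

```bash
python3 - <<'E'
import cv2,numpy as np
a=cv2.imread("pics/side1.png")[160:370,190:400]
b=cv2.imread("pics/w1.png")
o=np.zeros((600,640,3),np.uint8);o[:400]=b;o[400:600,:200]=cv2.resize(a,(200,200));
cv2.imwrite("pics/m1.png",o)
E
```

```text
(no output)
```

View pics/m1.png

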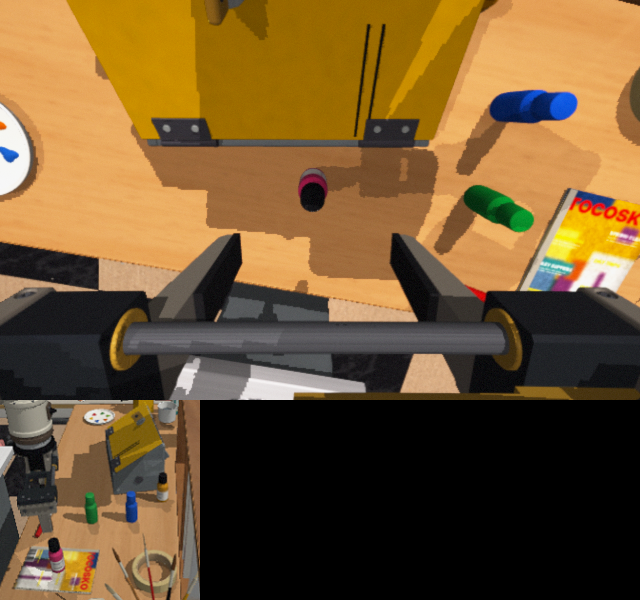

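The wrist view shows the hinge line level at row 143 (columns 148–428). The inset shows the pink bottle upright on the magazine. Next I'll refine the winder pose, then check that the key and guard poses are reachable.

```bash
cat >> h.py <<'E'
A=np.radians(32)
class W:
    def __init__(s,x,y,yaw): s.o=np.array([x,y,0]);s.R=Ro.from_euler('z',yaw).as_matrix();s.yaw=yaw
    def p(s,L): return s.R@np.asarray(L,float)+s.o
    def v(s,L): return s.R@np.asarray(L,float)
    def inv(s,X): return s.R.T@(np.asarray(X)-s.o)
    def key(s,k,th,turn,sg=1,back=0,bend=0):
        """TCP pose on key: k=local key_grip (shut), guard angle th, key turn, back= distance out from grip; """
        Rp=Ro.from_euler('y',-th).as_matrix()
        h=np.array([-.065,0,.080]);kk=h+Rp@(np.asarray(k)-h)
        n=Rp@np.array([-np.sin(A),0,np.cos(A)])
        t=Ro.from_rotvec(-n*turn).as_matrix()@np.array([0,sg,0])
        return s.p(kk-n*.019+n*back),frame(s.v(t),s.v(-n))
E
python3 - <<'E'
from h import *
from workcell import bot
c=pickle.load(open("w1.pkl","rb"))
print("cam pos",-np.array(c["R"]).T@c["t"])
a,b=onz(c,(148,146),.074),onz(c,(429,146),.074)
print(a,b,np.linalg.norm(a-b),"yaw",np.arctan2(a[1]-b[1],a[0]-b[0])-np.pi/2)
m=(a+b)/2;yaw=.2017;print("origin from front mid",m+.074*np.array([np.cos(yaw),np.sin(yaw)]))
w=W(.5846,.0343,.2)
k=[.0232,.0297,.1638]
print(proj(c,w.p([.0,-.025,.12])))
for sg in(1,-1):
  for th,tu in((0,0),(0,.8),(0,1.57),(.3,1.57)):
    for back in (0,.1):
      p,r=w.key(k,th,tu,sg,back);q=bot.inverse_kinematics(p,r);print(sg,th,tu,back,p.round(3),None if q is None else q.round(2))
E
```

```text
cam pos [0.54903388 0.00179622 0.35867078]
[0.48614761 0.14727213] [ 0.53777242 -0.10785637] 0.2602991950525761 yaw 0.19965251336840018
origin from front mid [0.58445985 0.03453268]
[315.81047197  48.44674404]
1 0 0 0 [0.611 0.07  0.148] [-0.19 -0.06  2.06  0.35  0.64 -2.19]
1 0 0 0.1 [0.559 0.059 0.232] [-0.24 -0.32  2.11  0.3   0.86 -2.16]
1 0 0.8 0 [0.611 0.07  0.148] [-0.19 -0.06  2.06  0.35  0.64 -1.39]
1 0 0.8 0.1 [0.559 0.059 0.232] [-0.24 -0.32  2.11  0.3   0.86 -1.36]
1 0 1.57 0 [0.611 0.07  0.148] [-0.19 -0.06  2.06  0.35  0.64 -0.62]
1 0 1.57 0.1 [0.559 0.059 0.232] [-0.24 -0.32  2.11  0.3   0.86 -0.59]
1 0.3 1.57 0 [0.587 0.065 0.174] [-0.3  -0.29  2.34  0.93  0.47 -1.22]
1 0.3 1.57 0.1 [0.513 0.05  0.239] [-0.45 -0.73  2.47  0.7   0.78 -1.  ]
-1 0 0 0 [0.611 0.07  0.148] [-0.19 -0.06  2.06  0.35  0.64  0.95]
-1 0 0 0.1 [0.559 0.059 0.232] [-0.24 -0.32  2.11  0.3   0.86  0.99]
-1 0 0.8 0 [0.611 0.07  0.148] [-0.19 -0.06  2.06  0.35  0.64  1.75]
-1 0 0.8 0.1 [0.559 0.059 0.232] [-0.24 -0.32  2.11  0.3   0.86  1.79]
-1 0 1.57 0 [0.611 0.07  0.148] [-0.19 -0.06  2.06  0.35  0.64  2.52]
-1 0 1.57 0.1 [0.559 0.059 0.232] [-0.24 -0.32  2.11  0.3   0.86  2.56]
-1 0.3 1.57 0 [0.587 0.065 0.174] [-0.3  -0.29  2.34  0.93  0.47  1.92]
-1 0.3 1.57 0.1 [0.513 0.05  0.239] [-0.45 -0.73  2.47  0.7   0.78  2.14]
```

```bash
python3 - <<'E'
from h import *
from workcell import bot
import cv2
w=W(.5845,.0344,.2005);k=[.0232,.0297,.1638]
bot.line_to([.432,-.372,.25],max_speed=.25)
p,r=w.key(k,0,0,1,.11);bot.goto(p,r)
bot.set_gripper(.4)
c=bot.read_camera("wrist");cv2.imwrite("pics/w2.png",c["pixels"]);pickle.dump(c,open("w2.pkl","wb"))
print(bot.current_clock(),proj(c,w.p(k)))
E
```

```text
12.75 [315.8165882  205.15134253]
```

View pics/w2.png

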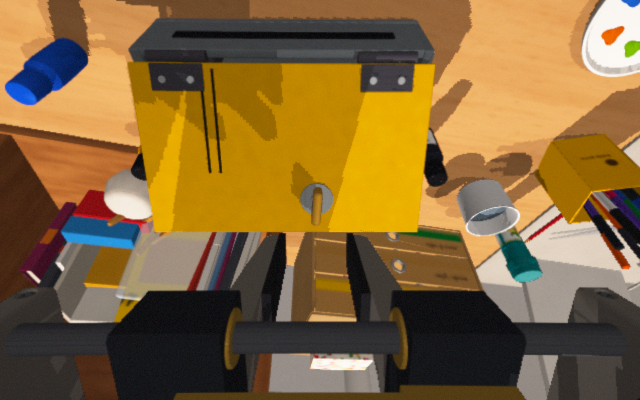

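The key's disc is centred at (317,199) and the wing, nearly end-on, at (317,205). The fingers straddle column 317. Next I'll compute the key axis from the disc.

```bash
python3 - <<'E'
from h import *
from workcell import bot
w=W(.5845,.0344,.2005);c=pickle.load(open("w2.pkl","rb"))
u=np.array([np.cos(A),0,np.sin(A)]);n=np.array([-np.sin(A),0,np.cos(A)]);h=np.array([-.065,0,.08])
L=lambda s,y,d:h+s*u+d*n+[0,y,0]
for d,px in((.004,(317,199)),(.03,(317,206)),(.040,(317,207))):
    r=least_squares(lambda q:proj(c,w.p(L(q[0],q[1],d)))-px,[.12,.03]);print(d,r.x)
for s,y in((.155,.13),(.155,-.13),(0,0)):print(proj(c,w.p(L(s,y,.004))))
for s in(.115,.12,.125):print([proj(c,w.p(L(s,.03,d))).round() for d in(.004,.014,.04)])
E
```

```text
0.004 [0.1194333 0.0308538]
0.03 [0.11818961 0.03073838]
0.04 [0.11587553 0.03069164]
[416.54329028 233.25764518]
[154.89253185 233.36951327]
[280.7701713   63.79528343]
[array([316., 195.]), array([316., 197.]), array([316., 206.])]
[array([316., 200.]), array([316., 203.]), array([316., 212.])]
[array([316., 205.]), array([316., 208.]), array([316., 217.])]
```

```bash
cat >> h.py <<'E'
w=W(.5845,.0344,.2005)
K=np.array([-.065,0,.08])+.1185*np.array([np.cos(A),0,np.sin(A)])+.031*np.array([-np.sin(A),0,np.cos(A)])+[0,.0305,0]
E
python3 - <<'E'
from h import *
from workcell import bot
F=lambda s:print(s,bot.current_clock(),bot.current_contact_force().round(1),bot.current_ft_torque().round(2),round(bot.current_opening()*92,1))
p,r=w.key(K,0,0,1,.05);bot.line_to(p,r,max_speed=.15)
F("pre")
p,r=w.key(K,0,0);bot.line_to(p,max_speed=.08);F("at")
bot.set_gripper(0,20);F("grip")
q=bot.current_joints()
for a in(.8,1.3,1.6):
    q2=q.copy();q2[5]+=a;bot.set_joints(q2);F(a)
E
```

```text
pre 13.2583 [ 0.2 -0.1  0.8] [0.   0.11 0.05] 36.6
at 14.0333 [ 0.  -0.2 -0.1] [0.05 0.1  0.02] 36.9
grip 14.575 [-0.5 -0.1  2. ] [-0.04  0.13 -0.09] 8.1
0.8 15.3583 [0.2 4.9 1.9] [ 0.87 -0.1   0.47] 7.8
1.3 15.9083 [0.  7.1 3.2] [ 1.11 -0.23  0.63] 8.3
1.6 16.3 [-0.6  7.2  4.1] [ 0.85 -0.32  0.92] 8.3
```

```bash
python3 - <<'E'
from h import *
from workcell import bot
import cv2
F=lambda s:print(s,bot.current_clock(),bot.current_contact_force().round(1),round(bot.current_opening()*92,1))
for th in(.08,.16,.24,.30):
    p,r=w.key(K,th,1.6);bot.line_to(p,r,max_speed=.08);F(th)
bot.set_gripper(.5);F("open")
p,r=w.key(K,.3,1.6,1,.07);bot.line_to(p,max_speed=.15);F("back")
bot.hold(.3)
o=[]
for n in("wrist","side"):
    c=bot.read_camera(n);o.append(c["pixels"]);pickle.dump(c,open(n+"3.pkl","wb"))
a=cv2.resize(o[1][140:270,240:400],None,fx=2.5,fy=2.5)
m=np.zeros((600,800,3),np.uint8);m[:275,:440]=cv2.resize(o[0],(440,275));m[275:,:400]=a;cv2.imwrite("pics/m3.png",m)
print(bot.current_joints())
E
```

```text
0.08 16.5667 [0.5 7.9 3. ] 8.1
0.16 16.8417 [1.3 7.7 4.4] 8.3
0.24 17.1417 [0.9 7.1 4.5] 8.0
0.3 17.4167 [2.5 7.7 2.9] 7.4
open 18.125 [ 0.6  0.6 -1. ] 45.8
back 18.7417 [ 0.  -0.1  0.1] 46.1
[-0.40427174 -0.62155576  2.44936451  0.73658763  0.69556846 -1.0034929 ]
```

View pics/m3.png

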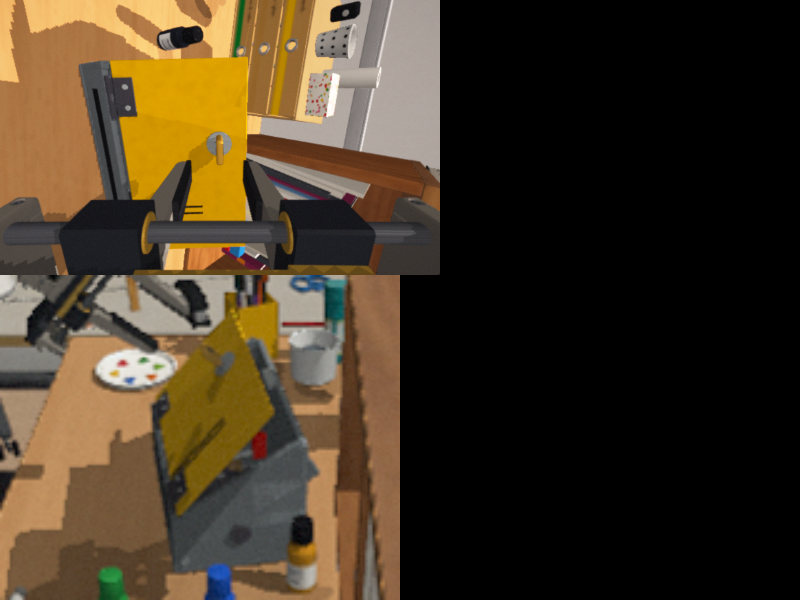

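The guard is ajar, the wing lies crosswise so the key is fully turned, and the red tab shows at (260,445) in the mosaic. Before going behind the guard edge I'll check the bookcase clearance and reachability.

```bash
cat >> h.py <<'E'
def edge(th):
    f=A+th;return np.array([-.065+.155*np.cos(f),0,.08+.155*np.sin(f)])
def fing(th,y=0.,dep=.025,r=.010):
    e=edge(th);f=A+th;x=e[0]+(dep*abs(np.cos(f)/np.sin(f)) if f>np.pi/2 else 0)+r
    return w.p([x,y,e[2]-dep])
E
python3 - <<'E'
from h import *
from workcell import bot
d=pickle.load(open("cam0.pkl","rb"));S,T=d["side"],d["top"]
for z in(0,.1,.2,.3):print(z,onz(T,(305,169),z),onz(T,(400,153),z),onz(S,(378,170),z),onz(S,(384,250),z))
for r in(down(w.yaw),down(w.yaw+np.pi)):
    for p in[w.p([.064,0,.30]),w.p([.064,0,.172])]+[fing(t) for t in(.3,.6,1.,1.35)]:
        q=bot.inverse_kinematics(p,r);print(w.inv(p).round(3),p.round(3),None if q is None else q.round(2))
E
```

```text
0 [0.72486069 0.04541271] [ 0.71759533 -0.29768715] [0.75942644 0.44214023] [ 0.74435245 -0.06193365]
0.1 [0.69419389 0.04624639] [ 0.68735195 -0.27685774] [0.74259766 0.24290173] [ 0.72972351 -0.18760992]
0.2 [0.66352709 0.04708006] [ 0.65710857 -0.25602833] [0.72576888 0.04366324] [ 0.71509456 -0.31328619]
0.3 [0.63286028 0.04791374] [ 0.62686519 -0.23519892] [ 0.70894011 -0.15557525] [ 0.70046561 -0.43896247]
[0.064 0.    0.3  ] [0.647 0.047 0.3  ] [-0.11  0.31  1.25 -0.    1.58 -1.88]
[0.064 0.    0.172] [0.647 0.047 0.172] [-0.11  0.38  1.42 -0.    1.35 -1.88]
[ 0.046 -0.     0.172] [0.63  0.044 0.172] [-0.12  0.33  1.47 -0.    1.33 -1.89]
[0.007 0.    0.197] [0.591 0.036 0.197] [-0.14  0.22  1.57 -0.    1.36 -1.91]
[-0.053 -0.     0.21 ] [0.532 0.024 0.21 ] [-0.18  0.05  1.72 -0.    1.37 -1.95]
[-0.098 -0.     0.201] [0.489 0.015 0.201] [-0.22 -0.06  1.85 -0.    1.35 -1.99]
[0.064 0.    0.3  ] [0.647 0.047 0.3  ] [-0.11  0.31  1.25 -0.    1.58  1.26]
[0.064 0.    0.172] [0.647 0.047 0.172] [-0.11  0.38  1.42 -0.    1.35  1.26]
[ 0.046 -0.     0.172] [0.63  0.044 0.172] [-0.12  0.33  1.47 -0.    1.33  1.25]
[0.007 0.    0.197] [0.591 0.036 0.197] [-0.14  0.22  1.57 -0.    1.36  1.23]
[-0.053 -0.     0.21 ] [0.532 0.024 0.21 ] [-0.18  0.05  1.72 -0.    1.37  1.19]
[-0.098 -0.     0.201] [0.489 0.015 0.201] [-0.22 -0.06  1.85 -0.    1.35  1.15]
```

```bash
python3 - <<'E'
from h import *
from workcell import bot
import cv2
F=lambda s:print(s,round(bot.current_clock(),2),bot.current_contact_force().round(1))
p=np.array(bot.current_ee_pos());p[2]=.31;p[:2]-=.02*w.v([1,0,0])[:2]
bot.line_to(p,max_speed=.2);bot.set_gripper(0)
r=down(w.yaw);bot.goto(w.p([.062,0,.31]),r);F("above")
bot.line_to(w.p([.062,0,.174]),max_speed=.15);F("down")
for t in(.3,.5,.7,.9,1.1,1.3,1.42):
    bot.line_to(fing(t),max_speed=.09);F(t)
bot.hold(.3);p=np.array(bot.current_ee_pos());p[2]=.30
bot.line_to(p,max_speed=.2);F("up")
bot.goto(w.p([.033,-.055,.25]),r);F("over pawl")
o=[]
for n in("wrist","side"):
    c=bot.read_camera(n);o.append(c["pixels"]);pickle.dump(c,open(n+"4.pkl","wb"))
a=cv2.resize(o[1][140:270,240:400],None,fx=2.,fy=2.)
m=np.zeros((600,640,3),np.uint8);m[:340]=o[0][:340];m[340:,:320]=a;cv2.imwrite("pics/m4.png",m)
c=pickle.load(open("wrist4.pkl","rb"));print(proj(c,w.p([.035,-.055,.128])))
E
```

```text
above 21.73 [-0.1  0.2  1. ]
down 22.79 [-0.1 -0.5  0.5]
0.3 23.12 [ 1.1 -0.2  0.5]
0.5 23.61 [ 1.6  0.1 -0.2]
0.7 24.1 [0.8 0.4 0.9]
0.9 24.59 [-0.3 -0.3  0.3]
1.1 25.06 [-0.5  0.7  0.6]
1.3 25.49 [-0.3 -0.1  0.3]
1.42 25.82 [-0.   0.9  0.4]
up 26.78 [-0.2 -0.4 -1.2]
over pawl 27.46 [ 0.3  0.6 -0.2]
[315.11121606 198.61939307]
```

View pics/m4.png

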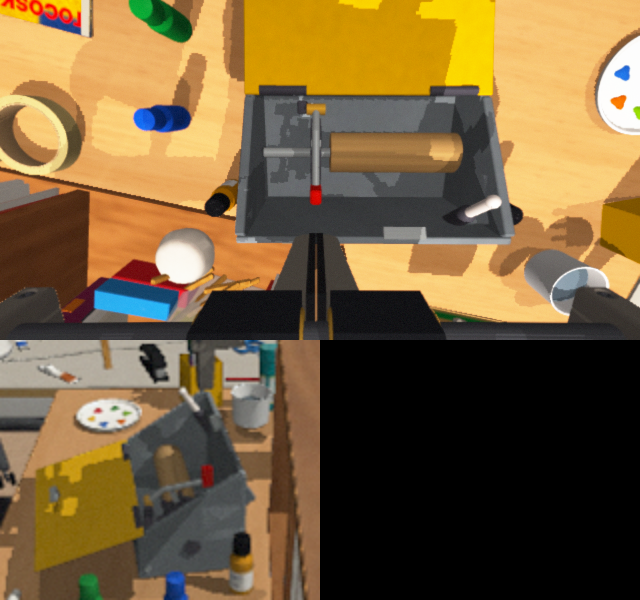

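The guard is fully open, with the tab top at (316,197), matching the predicted (315,199). Next I'll grip the tab and lift the pawl.

```bash
cat >> h.py <<'E'
def pawl(f,back=0):
    R=Ro.from_euler('y',-f).as_matrix();v=np.array([-.05,-.055,.078])
    return w.p(v+R@np.array([.085,0,.040-.019+back])),frame(w.v([0,1,0]),w.v(R@[0,0,-1.]))
E
python3 - <<'E'
from h import *
from workcell import bot
import cv2
F=lambda s:print(s,round(bot.current_clock(),2),bot.current_contact_force().round(1),round(bot.current_opening()*92,1))
for f in(0,.25,.5):
    q=bot.inverse_kinematics(*pawl(f));print(q.round(2))
bot.set_gripper(.4)
bot.line_to(pawl(0,.05)[0],max_speed=.2)
bot.line_to(pawl(0,.002)[0],max_speed=.08);F("at")
bot.set_gripper(0,15);F("grip")
for f in(.12,.25,.38,.5):
    p,r=pawl(f,.002);bot.line_to(p,r,max_speed=.08);F(f)
bot.hold(3)
o=[]
for n in("top","side"):
    c=bot.read_camera(n);o.append(c["pixels"])
F("held")
m=np.hstack([cv2.resize(o[0][150:260,250:410],(400,275)),cv2.resize(o[1][140:270,240:400],(338,275))]);cv2.imwrite("pics/m5.png",m)
E
```

```text
[-0.21  0.4   1.54 -0.    1.2  -1.98]
[-0.28  0.19  1.78  0.14  0.95 -2.12]
[-0.37 -0.01  2.02  0.39  0.74 -2.38]
at 29.65 [-0.4 -0.4  0.4] 37.0
grip 30.14 [0.5 1.8 1.6] 11.9
0.12 30.43 [ 1.8  2.3 -1. ] 11.9
0.25 30.72 [ 1.9  3.3 -0.3] 12.2
0.38 31.01 [ 2.8  3.1 -0.2] 11.8
0.5 31.29 [2.9 4.2 0.3] 11.7
held 34.39 [1.  4.8 1.5] 11.8
```

View pics/m5.png

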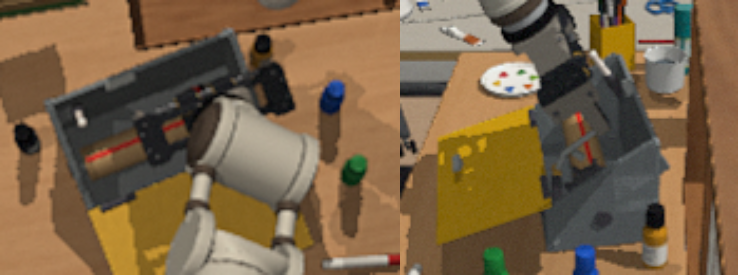

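The red stripe is now on top of the drum in both views, so it has run back. Next I'll lower the pawl, release it and retreat.

```bash
python3 - <<'E'
from h import *
from workcell import bot
import cv2
F=lambda s:print(s,round(bot.current_clock(),2),bot.current_contact_force().round(1),round(bot.current_opening()*92,1))
for f in(.38,.25,.12,.03):
    p,r=pawl(f,.002);bot.line_to(p,r,max_speed=.08);F(f)
bot.set_gripper(.4);F("open")
p,r=pawl(.03,.13);bot.line_to(p,max_speed=.15);F("up")
c=bot.read_camera("wrist");a=c["pixels"]
p,r=pawl(0,.2);p=p-.15*w.v([1,0,0]);bot.line_to(p,max_speed=.2)
print(proj(c,w.p([.035,-.055,.128])))
b=bot.read_camera("side")["pixels"]
m=np.zeros((600,640,3),np.uint8);m[:300]=a[:300];m[300:,:420]=cv2.resize(b[160:370,190:400],(420,420))[:300]
cv2.imwrite("pics/m6.png",m)
E
```

```text
0.38 34.67 [-0.2  3.4  2.2] 11.9
0.25 34.97 [0.1 3.1 0.7] 11.7
0.12 35.26 [0.1 3.1 0.3] 11.6
0.03 35.51 [-0.4  5.2 -0.1] 12.1
open 36.05 [0.1 0.8 0.2] 36.9
up 37.05 [-1.2 -0.3 -0.9] 36.9
[315.38949458 203.24878685]
```

View pics/m6.png

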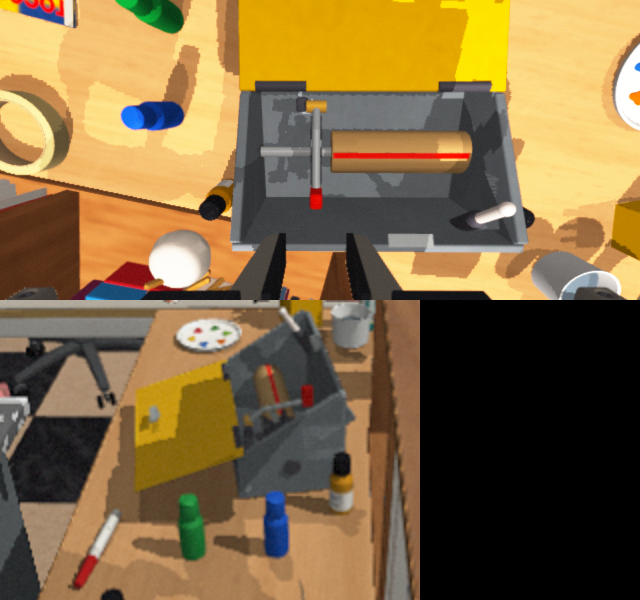

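The pawl is home: its tab is at (316,201), against (315,203) predicted for home. The stripe is on top of the drum, the guard is fully open, and the bystanders stand where they were.

```bash
python3 -c "
from workcell import bot
bot.hold(.5);print(bot.current_contact_force().round(1));print(bot.job_done())"
```

```text
[-0.3  1.1 -0.1]
the job is handed in; nothing more can be done
None
```

The job is done and handed in after about 39 s on the robot's clock: the pink bottle is upright on the magazine, the key turned its full quarter turn, the guard fully open, the drum run back and the pawl home, with the bystanders left standing; the result of the judging was not shown.

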